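Unlatch the filament dryer and hold its lid open

TASK

Slide the yellow latch on the front of the filament dryer to its open end (green mark), then lift the lid by its red handle and hold it open at 40 degrees, so that the spool inside can be seen to. The lid falls shut by itself, so finish while the gripper is still holding it there by the handle, steady; leave the pliers, the brass brush and the white print on the bench where they are.

Things in the scene. Friction and masses are not known exactly. Their poses are not given: they have to be found in the camera images.
- dryer: Grey filament dryer, fixed, yaw within 0.35 rad. Origin: centre of the box's underside, on the bench; x points away from the robot, y left, z up (the dryer frame, used below in mm). Box 240 x 240, 95 high, spool inside. Black console in front: x -190 to -120, y -120 to 120, 70 high. Lid: grey frame with clear pane, covers the box, 10 thick, underside at z 95.5, 0.27 to 0.52 kg with its handle.
- lid_hinge (a point): Middle of the lid's hinge axis, on the box's far rim: dryer frame x 120, y 0, z 95.5 mm; the axis runs along the dryer's y. This frame turns with the lid.
- handle: Red grip sleeve of the handle on the lid's top near its front edge: 14 mm thick, 96 long along the dryer's y, turns freely on a bar between two 10 mm steel posts. Origin: its middle, 40 above the lid's top; from the hinge axis 210 along the lid, 50 square to it. Dryer frame at lid angle a: x = 120 - 210 cos a + 50 sin a, y = 0, z = 95.5 + 210 sin a + 50 cos a (shut: -90, 0, 145.5).
- lid (a joint): lid angle in rad: 0 shut, growing as the near edge rises (40 degrees = 0.698), at most 1.9. Nearly frictionless; falls shut when let go below about 1.5. Cannot open while the latch is shut.
- latch (a joint): travel of the latch in m: starts within 6 mm of 0 (shut, red mark), 0.04 = fully open (green mark). Slides along the dryer's +y (to the left seen from the robot); friction about 1.5 N, stays where left. Its steel tongue is clear of the lid's keeper tab from 0.018 on.
- latch_grip (a point): Point on the yellow latch post's centre line, 10 mm below its top. Shut: dryer frame x -155, y 50, z 115 mm. Post 16 (dryer x) by 14 (y), from 1 to 55 above the console top. A steel tongue as wide in y as the post sticks out 23 from it towards the lid, 32 to 38 above the console top, over a 20 wide keeper tab on the lid's front edge.
- pliers: black and steel needle-nose pliers, 180 x 58 mm, 15 high, lying on the bench beside the dryer; origin under the middle. Leave alone.
- brush: black brush with brass bristles, 155 x 16 mm, 18 high, lying on the bench beside the dryer; origin under the middle. Leave alone.
- print: white printed branching tree on a round foot, 80 mm across, 66 high, standing on the bench beside the dryer; origin under the foot. Leave alone.

How it is judged:
On the way, in this order (a step that is already met when the one before it is completed fails the run):
1. the latch is slid to its open end while the lid is still shut (value of joint latch above 0.032 m and value of joint lid below 0.05 rad), for 0.1 s.
2. the lid is up at 40 degrees, within 5, with the fingers on its handle (value of joint lid between 0.611 and 0.785 rad and contact force between the fingers and handle above 0.8 N), for 0.3 s.
At the end, for the whole second after the job is handed in: The lid stands at 40 degrees, within 5 degrees, still (under 0.1 rad/s), with the gripper's fingers bearing on its handle with more than 0.8 N; the latch is at its open end (within 8 mm); pliers, brush and print are within 30 mm of where they were (all of step 2 and value of joint latch above 0.032 m and velocity of joint lid between -0.1 and 0.1 rad/s and distance of each of pliers, brush, print from where it was at the start of the episode below 0.03 m); the arm keeps its last pose, push and grip.
It fails at once if the pliers is moved by more than 30 mm (distance of pliers from where it was at the start of the episode above 0.03 m).
It fails at once if the brush is moved by more than 30 mm (distance of brush from where it was at the start of the episode above 0.03 m).
It fails at once if the print is moved by more than 30 mm (distance of print from where it was at the start of the episode above 0.03 m).
It also fails if it takes over 48 s, if anything falls off the work surface, if the arm or the gripper's body presses on something with over 40 N, if the wrist force passes 120 N, or if a joint passes its speed limit or range.

ROBOT

A 7-joint arm with a two-finger parallel gripper is mounted at the origin on the work surface. World frame = base frame: x ahead of the robot, y to its left, z up, the work surface at z = 0. Lengths are in m, angles in rad, forces in N, time in s.
With the tool pointing down it reaches from about 0.425 to 0.925 m from the base axis. Payload 6.8 kg.
Tool frame: the origin (TCP) lies between the finger pads; the fingertips stand 22 mm ahead of it and the grasp point (between the pads) lies 3 mm ahead of it; z points along the fingers, y is the line along which they close (so a half turn about z gives the same grasp; the last joint's range is limited). The gripper opens to 85 mm and grips with 20 to 120 N. Pads are 22 mm wide; open, the fingers measure 114 mm over their backs; the gripper's body (76 mm by 85 mm) begins 54 mm behind the grasp point. The pads swing forward as they close: fully open they stand 13 mm farther back than shut.
Start: joints at [1.109, 0.477, 0.022, 1.555, -0.011, 1.109, -0.083], TCP at [0.234, -0.633, 0.223] pointing down, gripper open.
Joint ranges: [-2.96, 2.96], [-0.34, 2.1], [-1.41, 1.46], [0.24, 2.44], [-1.37, 4.51], [0.17, 1.92], [-2.96, 2.96]. Speed limits (rad/s): [2.39, 2.39, 3.14, 3.14, 3.14, 3.14, 3.14].

INTERFACE

Orientations are given as a unit quaternion [w, x, y, z].
In Python, from station import bot gives the robot as it stands.
- The arm moves only by the tool servo_tool, never from a script. Its argument "motion" is a list that holds one entry, the list of rows, each a list of 5 numbers: the opening, from 0 (shut) to 1 (fully open), then the shift along the world's x, y, z each as a share of 0.04 m, from -1 to 1, then the turn about the world's z as a share of 0.12 rad, from -1 to 1. A call has 1 to 20 rows; each row shifts and turns the commanded pose from where the row before left it; what a row does not reach is not made up. A row lasts 1/10 s, in which the tool goes at most 50 mm and 8.59 degrees, less where a joint would pass 70% of its speed; a pose out of reach is approached as far as the arm can. A call with a number of a shift or a turn outside -1 to 1 is refused whole. A call with a gripper value outside its range is refused whole. The fingers move at their own pace and stop on an object; "newtons" is the grip in N (left out, the last holds). Time passes only in rows, so rows that do not move let the fingers close. It gives the time, the measured TCP pose, the force, the opening and the grip force at its end, in the units of the state.
- bot.get_obs(): the state, without advancing time (a new reading comes with each control period).
- bot.read_camera(name): name is "scene" or "top" or "wrist"; returns (picture, depth): 384x512x3 uint8, red, green, blue; 384x512 float32, m along the optical axis (not along the pixel's ray), 0 where there is no reading.
- bot.get_calibration(name): a dict with "fovy" (degrees; the focal length in pixels is half the picture's height over the tangent of half this angle, whatever the lens; pixels are square), "cx", "cy" (the principal point, pixels), "view" (4x4, takes a point from world to camera coordinates). Camera axes: x right, y down, z forward; pixel columns grow to the right and rows downward; lengths in m; the calibration is good to about 2 mm. A picture is of the moment at which its call begins: read the wrist's pose just before it. get_calibration takes no time and is no camera call; for the wrist camera it gives the pose at the moment of the call.
- bot.hand_in(): hands the job in; it is judged then, once.
The state is a dict: "t": time; "q": joint angles; "joint_vel": joint speeds; "joint_torque": joint torques, N m; "eef_pos": TCP position; "tool_rot": TCP orientation; "contact_force": force on the tool from outside, world axes, zero at the start; "torque": the same for the moment, N m; "gripper_width": opening from 0.0 (shut) to 1.0 (fully open); "grasp_force": force on a finger pad.
Only numpy, scipy, OpenCV 4.12 (cv2) and the standard library are available. Lean on these libraries where they do the work, as an engineer would, in place of code of your own. Each camera call takes 0.05 s, during which the arm holds its last target. There are 200 camera calls.

## Working session

There is one attempt and no reset: what is moved stays moved. The work goes in short steps, Python scripts to look and compute and a tool call to move; the robot and the scene stay as the last step left them, time stands still between calls to the robot, and variables do not carry over. Pictures are saved under pics/ and viewed, at most 10 in all, crops included, and the job is handed in when it is done.

Besides the shell and the picture viewer there is one more tool, called after "Emit:" by a JSON object that holds its "name" and its "arguments", one argument or row to a line. servo_tool: Moves the arm, as the interface text tells. Shift numbers are shares of 0.04 m and turn numbers shares of 0.12 rad, none past 1 either way. Its arguments: {"type":"object","properties":{"motion":{"type":"array"},"newtons":{"type":"number"}},"required":["motion"]}

```bash
mkdir -p pics; cat > h.py <<'E'
import numpy as np, cv2
from station import bot
def grab(n):
    c=bot.get_calibration(n); p,d=bot.read_camera(n); return p,d,c
def pts(d,c,m):
    v,u=np.nonzero(m&(d>0)); z=d[v,u]; f=d.shape[0]/2/np.tan(np.radians(c['fovy'])/2)
    P=np.c_[(u-c['cx'])/f*z,(v-c['cy'])/f*z,z,np.ones(len(z))]
    return (P@np.linalg.inv(np.array(c['view'])).T)[:,:3],u,v
def masks(p):
    h=cv2.cvtColor(p,cv2.COLOR_RGB2HSV); H,S,V=[h[...,i].astype(int) for i in range(3)]
    return dict(yellow=(H>20)&(H<35)&(S>140)&(V>90),red=((H<6)|(H>174))&(S>140)&(V>70),green=(H>45)&(H<85)&(S>110)&(V>60))
E
python3 - <<'E'
from h import *
ims=[]
for n in('scene','top'):
    p,d,c=grab(n); ims.append(p); print(n,c['fovy'],c['cx'],c['cy'],np.round(np.linalg.inv(np.array(c['view'])),3).tolist())
    for k,m in masks(p).items():
        l,lab,st,_=cv2.connectedComponentsWithStats(m.astype(np.uint8))
        for i in range(1,l):
            if st[i,4]<15: continue
            P,u,v=pts(d,c,lab==i)
            if len(P): print(k,st[i],np.round(np.median(P,0),3),np.round(np.percentile(P,[3,97],axis=0),3).tolist())
    cv2.imwrite(f'pics/{n}0.png',p[...,::-1])
print(bot.get_obs())
E
```

```text
scene 55.241945023792326 253.81451570201554 192.29237213454937 [[0.682, 0.64, -0.354, 0.86], [0.732, -0.591, 0.34, -0.259], [0.008, -0.49, -0.871, 0.787], [0.0, 0.0, 0.0, 1.0]]
yellow [173 176   9   7  43] [ 0.456 -0.098  0.123] [[0.424, -0.104, 0.068], [0.463, -0.076, 0.125]]
red [169 183   6   6  24] [ 0.431 -0.104  0.07 ] [[0.426, -0.111, 0.069], [0.435, -0.099, 0.073]]
red [161 190  39  37 321] [ 0.53  -0.139  0.15 ] [[0.502, -0.183, 0.105], [0.539, -0.094, 0.153]]
green [181 171   7   6  23] [ 0.424 -0.063  0.071] [[0.421, -0.071, 0.068], [0.43, -0.057, 0.072]]
top 47.20426947330045 247.45428807891855 191.22228323493536 [[0.027, -0.991, 0.134, 0.417], [-1.0, -0.028, -0.011, 0.039], [0.015, -0.134, -0.991, 1.287], [0.0, 0.0, 0.0, 1.0]]
yellow [289 235   7   7  35] [ 0.453 -0.095  0.125] [[0.445, -0.103, 0.095], [0.459, -0.09, 0.128]]
red [292 206  37  10 176] [ 0.525 -0.137  0.152] [[0.515, -0.182, 0.147], [0.535, -0.094, 0.156]]
red [291 246   5   4  20] [ 0.429 -0.104  0.072] [[0.425, -0.11, 0.068], [0.433, -0.098, 0.075]]
green [479 190  14  10  20] [ 0.598 -0.674  0.019] [[0.588, -0.693, 0.015], [0.611, -0.654, 0.023]]
{'t': 0.1, 'q': array([ 1.10891758,  0.47773739,  0.02232465,  1.5563203 , -0.01147296,
        1.10929225, -0.08310206]), 'joint_vel': array([-0.00048953, -0.00312551, -0.0005725 , -0.00137627, -0.00044611,
        0.00052224, -0.00100735]), 'joint_torque': array([ 6.71112095e-03, -5.97751844e+01,  1.61437400e+00, -2.81950879e+01,
        1.27449693e-02,  5.01647213e-03,  3.43397596e-05]), 'eef_pos': array([ 0.23365992, -0.63270273,  0.22202285]), 'tool_rot': array([-7.87333217e-04,  9.84391421e-01,  1.75991096e-01, -2.09066041e-04]), 'contact_force': array([ 0.02213695,  0.33347643, -0.45511942]), 'torque': array([-0.04459396, -0.01762233,  0.02235592]), 'grasp_force': 0.0, 'gripper_width': 0.9980297282213905}
```

View pics/scene0.png

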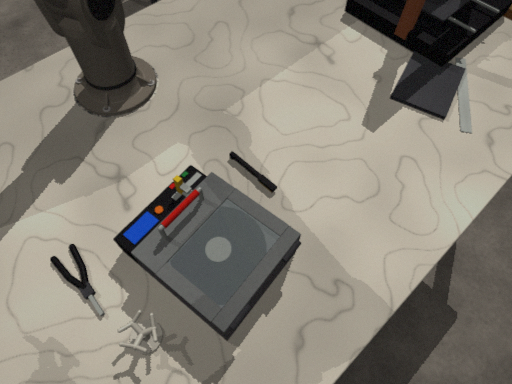

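View pics/top0.png

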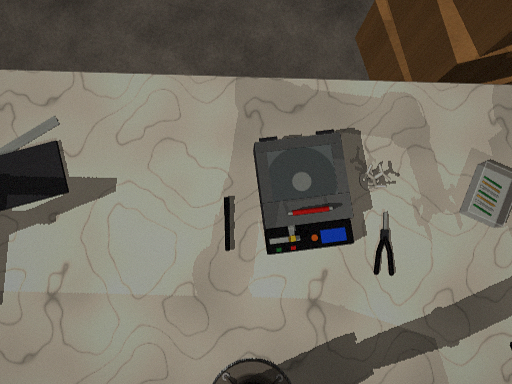

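The scene view shows the dryer with its latch at about (177,179) and the red handle at about (180,209). In the top view the latch is at (292,238) and the handle at (310,211), with the brush to the left, and the pliers and print to the right, clear of the dryer. Next I triangulate.

```bash
cat >> h.py <<'E'
def ray(c,u,v):
    f=192/np.tan(np.radians(c['fovy'])/2); T=np.linalg.inv(np.array(c['view']))
    return T[:3,3],T[:3,:3]@np.array([(u-c['cx'])/f,(v-c['cy'])/f,1])
def onz(c,u,v,z):
    o,r=ray(c,u,v); return o+r*(z-o[2])/r[2]
def tri(a,b):
    A=np.c_[a[1],-b[1]]; s=np.linalg.lstsq(A,b[0]-a[0],rcond=None)[0]
    p,q=a[0]+a[1]*s[0],b[0]+b[1]*s[1]; return (p+q)/2,np.linalg.norm(p-q)
def blobs(m,n=15):
    l,lab,st,ce=cv2.connectedComponentsWithStats(m.astype(np.uint8))
    return [(lab==i,st[i],ce[i]) for i in sorted(range(1,l),key=lambda i:-st[i,4]) if st[i,4]>=n]
E
python3 - <<'E'
from h import *
R={}
for n in('scene','top'):
    p,d,c=grab(n); M=masks(p); L=blobs(M['red'])
    h=L[0][0]; v,u=np.nonzero(h)
    W=np.array([onz(c,a,b,.148) for a,b in zip(u,v)])[:,:2]
    vx,vy,x0,y0=cv2.fitLine(W.astype(np.float32),cv2.DIST_HUBER,0,.001,.001).ravel()
    s=(W-[x0,y0])@[vx,vy]; print(n,'yaw',np.arctan2(-vx*np.sign(vy),abs(vy)),'len',np.ptp(s),'mid',np.array([x0,y0])+np.array([vx,vy])*(s.max()+s.min())/2)
    e=[(np.mean([u[np.argsort(s)[:8]]]),np.mean(v[np.argsort(s)[:8]])),(np.mean(u[np.argsort(s)[-8:]]),np.mean(v[np.argsort(s)[-8:]]))]
    e.sort()
    R[n]={'h':ray(c,*L[0][2]),'rm':ray(c,*L[1][2]),'y':ray(c,*blobs(M['yellow'])[0][2])}
    print(onz(c,*blobs(M['yellow'])[0][2],.122),'mark',onz(c,*L[1][2],.071),[onz(c,*g[2],.071).round(4) for g in blobs(M['green'],5)])
    for o in (0,1): pass
for k in R['top']: print(k,tri(R['scene'][k],R['top'][k]))
E
```

```text
scene yaw 0.14997692 len 0.09572481725740171 mid [ 0.52844668 -0.13814694]
[ 0.45615649 -0.09681463  0.122     ] mark [ 0.43122973 -0.10461238  0.071     ] [array([ 0.4254, -0.0634,  0.071 ])]
top yaw 0.15717943 len 0.09522666720379525 mid [ 0.52522602 -0.13892995]
[ 0.4527894  -0.09594234  0.122     ] mark [ 0.42911031 -0.10401667  0.071     ] [array([ 0.5513, -0.6276,  0.071 ]), array([ 0.4223, -0.0643,  0.071 ]), array([ 0.5959, -0.6366,  0.071 ]), array([ 0.6375, -0.6503,  0.071 ]), array([ 0.5828, -0.6579,  0.071 ]), array([ 0.6172, -0.6815,  0.071 ])]
h (array([ 0.52579426, -0.13895089,  0.14276123]), np.float64(0.0006381004319418656))
rm (array([ 0.42925894, -0.1041606 ,  0.06793052]), np.float64(0.0004917695180210222))
y (array([ 0.45314698, -0.09608068,  0.11744235]), np.float64(0.0008889760565733482))
```

Emit:
{"name": "servo_tool", "arguments": {
  "motion": [
    [[1,0,0,0.5,0],[1,0.18,0.45,0,-0.1],[1,0.37,0.89,0,-0.12],[1,0.37,0.89,0,-0.12],[1,0.37,0.89,0,-0.12],[1,0.37,0.89,0,-0.12],[1,0.37,0.89,0,-0.12],[1,0.37,0.89,0,-0.12],[1,0.37,0.89,0,-0.12],[1,0.37,0.89,0,-0.12],[1,0.37,0.89,0,-0.12],[1,0.37,0.89,0,-0.12],[1,0.37,0.89,0,-0.12],[1,0.37,0.89,0,-0.12],[1,0.37,0.89,0,-0.12],[1,0.37,0.89,0,0],[1,0.2,0.5,0,0],[1,0,0,0,0]]
  ],
  "newtons": 30
}}

```text
t: 2.0
eef_pos: [0.4574, -0.0933, 0.2431]
tool_rot: [-0.001, 0.997, 0.08, 0.0]
contact_force: [0.3, -0.6, -0.4]
gripper_width: 1.001
grasp_force: 0.0
```

```bash
python3 - <<'E'
from h import *
p,d,c=grab('wrist'); M=masks(p); cv2.imwrite('pics/w1.png',p[...,::-1]); print(c['view'])
for k in M:
    for b in blobs(M[k],40)[:3]:
        P,_,_=pts(d,c,b[0]); t=P[P[:,2]>np.percentile(P[:,2],97)-.004] if len(P) else P
        print(k,b[1],b[2],np.round(np.median(P,0),4) if len(P) else 0,np.round(t.mean(0),4),np.round(np.ptp(t,axis=0),3))
E
```

```text
[[ 1.57973011e-01 -9.87443277e-01 -5.50776872e-04 -1.64763771e-01]
 [-9.44812372e-01 -1.51314917e-01  2.90574221e-01  3.74672431e-01]
 [-2.87008902e-01 -4.53825039e-02 -9.56852297e-01  5.24512319e-01]
 [ 0.00000000e+00  0.00000000e+00  0.00000000e+00  1.00000000e+00]]
yellow [249 174  14  19 242] [255.5        183.38429752] [ 0.4567 -0.0951  0.1234] [ 0.4556 -0.0957  0.1235] [0.016 0.014 0.004]
red [ 262  112  115   17 1826] [319.33187295 119.56462212] [ 0.5275 -0.1381  0.1502] [ 0.5271 -0.1379  0.1504] [0.026 0.095 0.005]
red [252 190  12   8  63] [257.76190476 194.80952381] [ 0.4284 -0.1028  0.0707] [ 0.429  -0.1028  0.0715] [0.025 0.014 0.052]
```

View pics/w1.png

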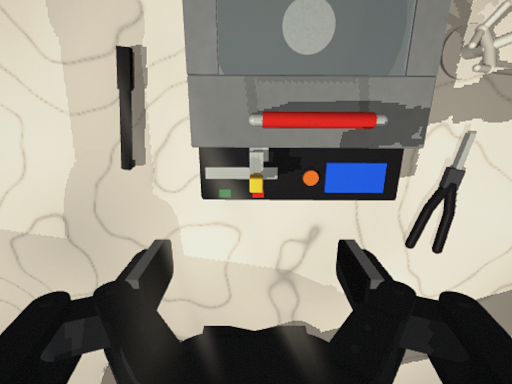

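The wrist view shows the fingers square to the dryer, with the post at (256,183), the handle at (319,120) and the brush well left of the fingers. I'll go down over the post and close.

Emit:
{"name": "servo_tool", "arguments": {
  "motion": [
    [[1,-0.05,-0.07,-0.2,0],[0.7,0,0,-0.6,0],[0.6,0,0,-0.8,0],[0.6,0,0,-0.8,0],[0.6,0,0,-0.5,0],[0.6,0,0,-0.15,0],[0.4,0,0,0,0],[0.2,0,0,0,0],[0,0,0,0,0],[0,0,0,0,0],[0,0,0,0,0]]
  ],
  "newtons": 30
}}

```text
t: 3.15
eef_pos: [0.4547, -0.0997, 0.1216]
tool_rot: [0.0, 0.997, 0.077, 0.001]
contact_force: [-0.7, 0.4, -0.3]
gripper_width: -0.0
grasp_force: 0.0
```

```bash
python3 - <<'E'
from h import *
p,d,c=grab('wrist'); M=masks(p); cv2.imwrite('pics/w2.png',p[...,::-1])
for n in('wrist','scene','top'):
  if n!='wrist': p,d,c=grab(n); M=masks(p)
  for b in blobs(M['yellow'],4)[:3]:
    P,_,_=pts(d,c,b[0]); print(n,b[1],np.round(np.median(P,0),4))
  if n=='scene': cv2.imwrite('pics/s2.png',cv2.resize(p[130:250,100:260,::-1],None,fx=4,fy=4))
E
```

```text
wrist [235 214  24  24 242] [ 0.462  -0.0955  0.1225]
wrist [236 215   3   7   7] [ 0.461  -0.0886  0.1116]
scene [176 178   6  16  31] [ 0.4616 -0.1028  0.1097]
```

View pics/w2.png

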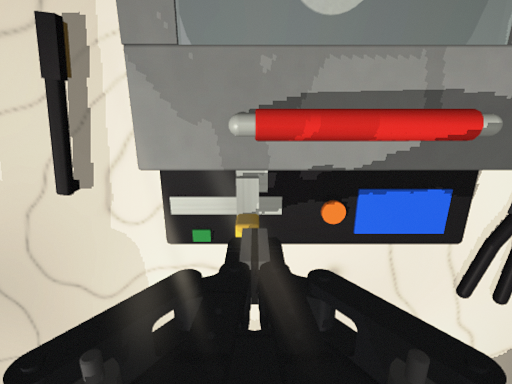

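View pics/s2.png

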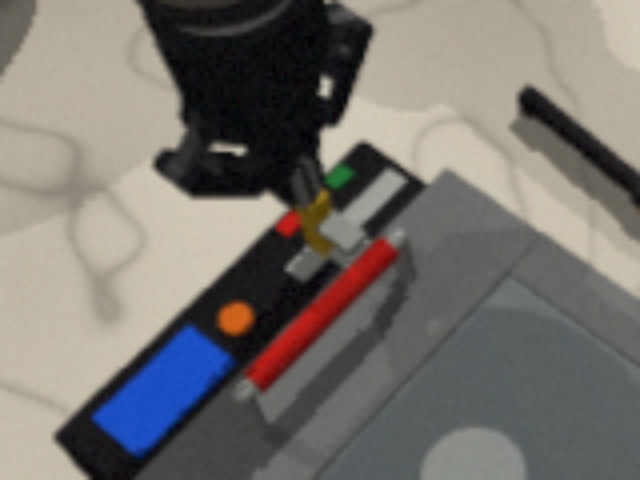

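The pictures show the fingers shut near the post, at (255,245) in the wrist view, without holding it. The yellow is still visible at (247,225). I'll check the point cloud to see where the fingertips are relative to the post.

```bash
python3 - <<'E'
from h import *
o=bot.get_obs(); print(o['eef_pos'],o['gripper_width'],o['q'])
for n in('scene','wrist'):
    p,d,c=grab(n); P,u,v=pts(d,c,d>0); C=p[v,u]
    s=(abs(P[:,0]-.455)<.04)&(abs(P[:,1]+.097)<.03)&(P[:,2]>.085)
    if n=='scene':
        for a,b,k,m in sorted(zip(v[s],u[s],C[s].tolist(),P[s].round(3).tolist())): print(a,b,k,m)
    else:
        hsv=cv2.cvtColor(C[s][None],cv2.COLOR_RGB2HSV)[0]; g=P[s]; g=g[(hsv[:,1]<100)&(g[:,0]<.47)]
        for z in np.arange(.09,.16,.008):
            q=g[(g[:,2]>=z)&(g[:,2]<z+.008)]
            if len(q): print(round(z,3),len(q),q.min(0).round(3),q.max(0).round(3))
        cv2.imwrite('pics/w3.png',cv2.resize(p[170:290,190:330,::-1],None,fx=5,fy=5,interpolation=cv2.INTER_NEAREST))
E
```

```text
[ 0.45441471 -0.09960195  0.12115971] -0.004288954750704291 [ 0.35347066  0.29079569 -0.31447023  2.12179065  0.1311958   0.74632743
 -1.46125999]
0 85 [63, 61, 52] [0.437, -0.127, 0.526]
0 86 [67, 63, 56] [0.438, -0.126, 0.527]
0 87 [66, 63, 56] [0.438, -0.125, 0.526]
0 88 [65, 60, 55] [0.44, -0.125, 0.527]
0 89 [67, 60, 55] [0.439, -0.123, 0.526]
0 90 [70, 65, 59] [0.439, -0.122, 0.525]
0 91 [66, 62, 55] [0.442, -0.122, 0.527]
0 92 [66, 61, 54] [0.443, -0.121, 0.527]
0 93 [69, 64, 57] [0.443, -0.12, 0.527]
0 94 [68, 65, 58] [0.442, -0.118, 0.525]
0 95 [68, 64, 60] [0.444, -0.118, 0.526]
0 96 [71, 66, 61] [0.444, -0.117, 0.526]
0 97 [75, 71, 63] [0.445, -0.116, 0.526]
0 98 [73, 67, 59] [0.445, -0.115, 0.525]
0 99 [75, 69, 62] [0.447, -0.115, 0.526]
0 100 [74, 70, 62] [0.446, -0.113, 0.525]
0 101 [76, 72, 64] [0.447, -0.112, 0.525]
0 102 [74, 70, 61] [0.448, -0.112, 0.525]
0 103 [76, 73, 66] [0.448, -0.111, 0.524]
0 104 [78, 73, 65] [0.448, -0.109, 0.524]
0 105 [75, 71, 64] [0.448, -0.108, 0.524]
0 106 [80, 76, 65] [0.448, -0.107, 0.523]
0 107 [80, 76, 69] [0.449, -0.107, 0.524]
0 10
[... 28231 characters left out ...]
5 188 [122, 73, 70] [0.492, -0.099, 0.102]
196 184 [41, 41, 41] [0.484, -0.105, 0.094]
196 185 [73, 73, 69] [0.487, -0.105, 0.098]
196 186 [106, 105, 100] [0.489, -0.103, 0.098]
196 187 [131, 77, 75] [0.494, -0.103, 0.104]
197 186 [114, 57, 52] [0.494, -0.106, 0.105]
198 185 [108, 56, 54] [0.493, -0.109, 0.102]
0.098 30 [ 0.462 -0.101  0.105] [ 0.47  -0.088  0.106]
0.106 221 [ 0.462 -0.102  0.106] [ 0.47  -0.087  0.114]
0.122 9 [ 0.461 -0.102  0.123] [ 0.461 -0.096  0.125]
0.13 166 [ 0.459 -0.112  0.132] [ 0.466 -0.087  0.138]
0.138 381 [ 0.458 -0.113  0.138] [ 0.466 -0.086  0.146]
0.146 433 [ 0.458 -0.113  0.146] [ 0.466 -0.086  0.154]
0.154 429 [ 0.458 -0.113  0.154] [ 0.466 -0.086  0.162]
```

View pics/w3.png

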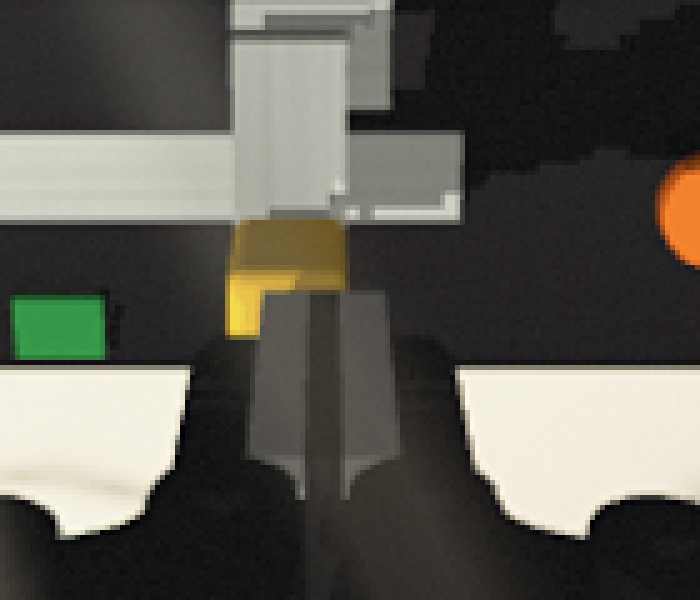

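The depth puts the shut fingertips at z≈0.131, just above the post top (0.125). That is about 30 mm higher than the TCP reading implies, in both views. I'll open, go down in small steps, and watch the force.

Emit:
{"name": "servo_tool", "arguments": {
  "motion": [
    [[0.6,0,0,0,0],[0.6,0,0,0,0],[0.6,0,0.1,0,0],[0.6,0,0,0,0],[0.6,0,0,0,0],[0.6,0,0,-0.15,0],[0.6,0,0,-0.15,0],[0.6,0,0,0,0]]
  ]
}}

```text
t: 4.2
eef_pos: [0.4535, -0.0955, 0.1078]
tool_rot: [-0.0, 0.997, 0.077, -0.001]
contact_force: [0.0, 0.3, 0.4]
gripper_width: 0.601
grasp_force: 0.0
```

```bash
python3 - <<'E'
from h import *
o=bot.get_obs(); print(o['eef_pos'],o['gripper_width'],o['contact_force'])
p,d,c=grab('wrist'); P,u,v=pts(d,c,d>0)
h=cv2.cvtColor(p,cv2.COLOR_RGB2HSV)[v,u]
s=(abs(P[:,0]-.458)<.018)&(abs(P[:,1]+.097)<.055)&(P[:,2]>.085)&(h[:,1]<90)
for side in(-1,1):
    q=P[s&(side*(P[:,1]+.097)>.009)]
    for z in np.arange(.088,.16,.008):
        r=q[(q[:,2]>=z)&(q[:,2]<z+.008)]
        if len(r)>5: print(side,round(z,3),len(r),np.percentile(r,[2,98],axis=0).round(3).tolist())
cv2.imwrite('pics/w4.png',p[...,::-1])
E
```

```text
[ 0.45345431 -0.09554551  0.10782841] 0.600798538013846 [0.04569128 0.25547312 0.38887691]
-1 0.112 14 [[0.452, -0.123, 0.118], [0.466, -0.12, 0.12]]
-1 0.12 178 [[0.447, -0.132, 0.12], [0.469, -0.12, 0.128]]
-1 0.128 306 [[0.447, -0.133, 0.128], [0.469, -0.12, 0.136]]
-1 0.136 351 [[0.447, -0.134, 0.136], [0.469, -0.12, 0.144]]
-1 0.144 383 [[0.447, -0.134, 0.144], [0.469, -0.12, 0.152]]
-1 0.152 448 [[0.448, -0.132, 0.152], [0.471, -0.12, 0.16]]
1 0.104 43 [[0.465, -0.088, 0.106], [0.476, -0.086, 0.108]]
1 0.12 167 [[0.441, -0.072, 0.121], [0.46, -0.058, 0.128]]
1 0.128 289 [[0.442, -0.072, 0.128], [0.46, -0.057, 0.136]]
1 0.136 335 [[0.441, -0.072, 0.136], [0.46, -0.057, 0.144]]
1 0.144 369 [[0.441, -0.072, 0.144], [0.46, -0.057, 0.152]]
1 0.152 457 [[0.442, -0.072, 0.152], [0.46, -0.058, 0.16]]
```

View pics/w4.png

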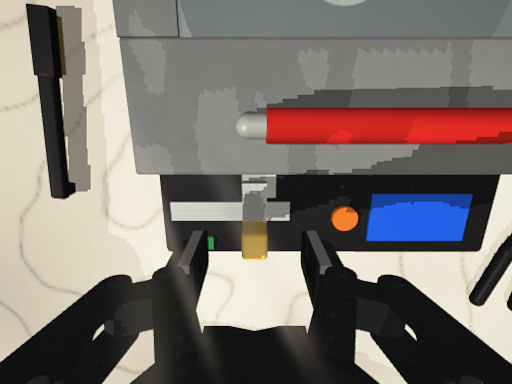

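Now the fingers straddle the post (255,240), with the left pad at (205,250) and the right pad at (310,250). The tips are at z≈0.119, so I go down 20 mm more and close.

Emit:
{"name": "servo_tool", "arguments": {
  "motion": [
    [[0.6,0.04,0,-0.25,0],[0.6,0,0,-0.25,0],[0.4,0,0,0,0],[0.2,0,0,0,0],[0,0,0,0,0],[0,0,0,0,0],[0,0,0,0,0]]
  ],
  "newtons": 30
}}

```text
t: 4.95
eef_pos: [0.4558, -0.0956, 0.0889]
tool_rot: [-0.0, 0.997, 0.077, 0.0]
contact_force: [-0.3, -0.0, -3.1]
gripper_width: 0.158
grasp_force: 32.4
```

Emit:
{"name": "servo_tool", "arguments": {
  "motion": [
    [[0,-0.028,0.183,0,0],[0,-0.028,0.183,0,0],[0,-0.028,0.183,0,0],[0,-0.028,0.183,0,0],[0,-0.028,0.183,0,0],[0,0,0,0,0],[0,0,0,0,0]]
  ]
}}

```text
t: 5.65
eef_pos: [0.45, -0.0582, 0.0889]
tool_rot: [-0.0, 0.997, 0.078, -0.0]
contact_force: [-0.2, 1.4, -1.5]
gripper_width: 0.159
grasp_force: 32.6
```

Emit:
{"name": "servo_tool", "arguments": {
  "motion": [
    [[0.5,0,0,0,0],[0.5,0,0,0,0],[0.5,0,0,0,0],[0.5,0,0,0.5,0],[0.5,0,0,1,0],[0.5,0,0,1,0.5],[0.5,0,0,0.8,1],[0.5,0.2,-0.2,0,1],[0.5,0.2,-0.2,0,1],[0.5,0.2,-0.2,0,1],[0.5,0.2,-0.2,0,1],[0.5,0.2,-0.2,0,1],[0.5,0.2,-0.2,0,1],[0.5,0.2,-0.2,0,1],[0.5,0.2,-0.2,0,1],[0.5,0.2,-0.2,0,1],[0.5,0.12,-0.2,0,1],[0.5,0,0,0,1],[0.5,0,0,0,1],[0.5,0,0,0,0.5]]
  ]
}}

```text
t: 7.65
eef_pos: [0.5271, -0.1392, 0.2209]
tool_rot: [-0.0, 0.606, 0.795, 0.0]
contact_force: [-0.3, 0.2, 0.2]
gripper_width: 0.497
grasp_force: 0.0
```

```bash
python3 - <<'E'
from h import *
o=bot.get_obs(); q=o['tool_rot']; print(o['eef_pos'],'tool y angle',2*np.arctan2(q[2],q[1])-np.pi/2,o['q'].round(2),o['gripper_width'])
p,d,c=grab('wrist'); M=masks(p); cv2.imwrite('pics/w5.png',p[...,::-1])
b=blobs(M['yellow'],20)
if b:
    P,_,_=pts(d,c,b[0][0]); t=P[P[:,2]>.118]; print('post',t.mean(0))
b=blobs(M['red'],100)[0]; P,_,_=pts(d,c,b[0]); P=P[P[:,2]>.14]
r=cv2.minAreaRect((P[:,:2]*1000).astype(np.float32)); print('handle',r,b[1],P[:,2].max())
E
```

```text
[ 0.52711318 -0.13915689  0.22087563] tool y angle 0.26752820342725747 [ 0.57  0.31 -0.52  1.84  0.18  1.03  0.25] 0.49721371441557183
post [ 0.44989094 -0.05899554  0.12353335]
handle ((527.1775512695312, -137.7711181640625), (13.386115074157715, 95.21409606933594), 8.755806922912598) [ 242  137   29  111 1738] 0.15293289772290528
```

View pics/w5.png

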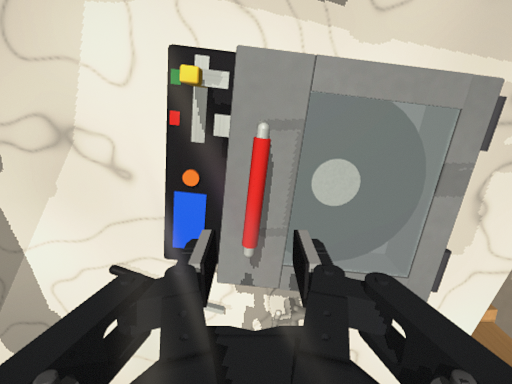

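The wrist view shows the latch post at the green mark (190,74), about 37 mm from where it started. The fingers sit either side of the handle (257,190). I turn by -0.115, go down and grip.

Emit:
{"name": "servo_tool", "arguments": {
  "motion": [
    [[0.5,0,0.03,-0.3,-0.96],[0.5,0,0,-0.6,0],[0.5,0,0,-0.8,0],[0.5,0,0,-0.6,0],[0.5,0,0,-0.28,0],[0.5,0,0,0,0],[0.3,0,0,0,0],[0.1,0,0,0,0],[0,0,0,0,0],[0,0,0,0,0]]
  ],
  "newtons": 40
}}

```text
t: 8.7
eef_pos: [0.5276, -0.138, 0.1191]
tool_rot: [0.001, 0.653, 0.758, 0.0]
contact_force: [-3.1, -0.8, 7.0]
gripper_width: 0.146
grasp_force: 39.1
```

Emit:
{"name": "servo_tool", "arguments": {
  "motion": [
    [[0,0.075,0.011,0.26,0],[0,0.075,0.011,0.26,0],[0,0.1,0.015,0.25,0],[0,0.1,0.015,0.25,0],[0,0.124,0.019,0.24,0],[0,0.124,0.019,0.24,0],[0,0.147,0.023,0.225,0],[0,0.147,0.023,0.225,0],[0,0.169,0.026,0.21,0],[0,0.169,0.026,0.21,0],[0,0.188,0.029,0.19,0],[0,0.188,0.029,0.19,0],[0,0.202,0.031,0.17,0],[0,0.202,0.031,0.17,0],[0,0,0,0,0],[0,0,0,0,0],[0,0,0,0,0],[0,0,0,0,0]]
  ]
}}

```text
t: 10.5
eef_pos: [0.6076, -0.1255, 0.2423]
tool_rot: [0.0, 0.653, 0.758, -0.0]
contact_force: [-4.3, -1.2, 4.0]
gripper_width: 0.143
grasp_force: 40.2
```

```bash
python3 - <<'E'
from h import *
o=bot.get_obs(); print(o['t'],o['eef_pos'],o['gripper_width'],o['grasp_force'],o['contact_force'],abs(o['joint_vel']).max())
H=np.array([.527-.0+.21*np.cos(.1525),-.138+.21*np.sin(.1525)])
for n in('scene','top'):
    p,d,c=grab(n); M=masks(p)
    for b in blobs(M['red'],15)[:4]:
        P,_,_=pts(d,c,b[0]); m=np.median(P,0); x=(m[:2]-H)@[np.cos(.1525),np.sin(.1525)]; z=m[2]-.0955
        print(n,m.round(3),'angle deg',np.degrees(np.arctan2(z,-x)-np.arctan2(50,210)).round(1),len(P))
    for b in blobs(M['yellow'],8)[:1]: print('y',np.median(pts(d,c,b[0])[0],0).round(3))
    if n=='scene':cv2.imwrite('pics/s6.png',p[...,::-1])
E
```

```text
10.5 [ 0.60762883 -0.12547687  0.24225711] 0.14318871190750557 40.23954749107361 [-4.26244044 -1.19936971  3.99687482] 0.001055661054949792
scene [ 0.614 -0.154  0.273] angle deg 41.2 212
scene [ 0.432 -0.103  0.07 ] angle deg -18.2 33
scene [ 0.606 -0.081  0.272] angle deg 41.6 24
top [ 0.6   -0.095  0.274] angle deg 40.4 87
top [ 0.429 -0.104  0.072] angle deg -17.9 20
y [ 0.447 -0.059  0.124]
```

View pics/s6.png

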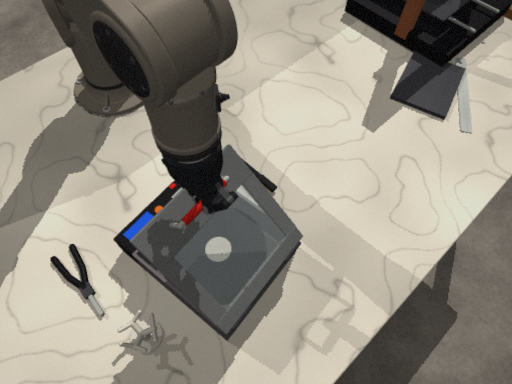

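The lid is up at about 40 degrees with the handle gripped near (195,210), the pliers, brush and print are where they were, and the arm is still.

```bash
python3 -c "
from station import bot
print(bot.hand_in())"
```

```text
the job is handed in; nothing more can be done
None
```

I handed in the job with the latch at its green mark and the gripper holding the lid steady by the handle at about 40 degrees; the pliers, brush and print were not touched, and no verdict was returned.

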